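# Shut the kit drawer and hold the kit box lid open at 60 degrees

### The job

A nurse is about to check the upper tray of the grey kit box with both hands: first push the box's kit drawer fully home, past its catch, so that it does not stand out in her way. Then take the lid by its black knob, raise it to 60 degrees from shut (within about five degrees) and hold it still there for her: the lid has no stay and would fall shut, so do not let it drop or tip over backwards, and finish while still holding the knob. Leave the bottle, the pot and the carton beside the box where they stand.

Things in the scene. Friction and masses are not known exactly. Their poses are not given: they have to be found in the camera images.
- kit_box: Grey sheet-steel kit box, 160 deep (x) x 260 wide (y) x 142 mm high with lid, fixed on the bench. Origin: centre of its underside. Its -x is the front (drawer, robot side), +y left, z up. Drawer front z 12 to 58 mm, flush with the front face x = -80 mm when home. Lid top z = 142 mm; lid skirt reaches x = -86 mm, z 117 to 142 mm. Side carry bails reach y = +/-143 mm.
- kit_drawer (a joint): How far the kit drawer stands out along the box's -x, m: 0 = fully home, at most 0.075; starts 0.035 to 0.06. Slides with about 0.5 N friction; in the last 11 mm a sprung roller catch resists with about 6 N and pushes it out again until it is within 4 mm of home, from where it draws the drawer home to its stop and keeps it there.
- kit_drawer_handle (a point): Middle of the drawer's steel bow handle: level round bar 8 mm thick, 60 mm long, along the box's y, 28 mm in front of the drawer's face, 34.5 mm above the bench; moves with the drawer. Push the bar along the box's +x. With the drawer home the lid's skirt is 26 mm behind the bar's front side: lean the tool back some 25 degrees to keep its body clear of the lid.
- kit_lid (a joint): Lid angle, rad: 0 = shut, grows as the front edge rises, at most 1.92; 60 degrees = 1.047. Free hinge along the box's y at the back; the lid weighs about 0.5 kg (varies by 25 percent) and falls shut when let go.
- kit_lid_hinge (a point): Middle of the lid's hinge axis (fixed to the box), 84 mm behind the box's middle (box x = +84 mm) and 130 mm above the bench; the axis runs along the box's y.
- kit_knob: Black turned knob on the lid's top near its front edge, 26 mm in diameter, 38 mm tall with a narrower neck below; origin at the middle of its foot on the lid's top, z along its stem away from the lid. It is fixed to the lid. With the lid shut its foot is 58 mm in front of the box's middle (box x = -58 mm), 142 mm above the bench.
- kit_knob_grip (a point): Point on the knob's axis 26 mm above the lid's top, where it is widest: pinch here. Lid shut, it is 142 mm in front of and 38 mm above the hinge; it moves on a 147 mm arc about the hinge. Pinched along the hinge's direction (the box's y), the knob turns between the fingers, so the tool can stay pointing down while the lid rises.
- peroxide_bottle: White bottle with blue cap, 62 mm in diameter, 125 mm tall, loose, beside the box's right; origin at the centre of its underside.
- ointment_pot: Low round pot, 69 mm in diameter, 41 mm tall, loose, beside the box's left; origin at the centre of its underside.
- pad_carton: Upright carton, 70 x 100 x 126 mm, loose, beside the box's right at the back; origin at the centre of its underside.

How it is judged:
On the way, in this order (a step that is already met when the one before it is completed fails the run):
1. the kit drawer is pushed home and seated in its catch, the lid still shut (value of joint kit_drawer below 0.0025 m and value of joint kit_lid below 0.1 rad), for 0.2 s.
2. the lid is raised by its knob (value of joint kit_lid above 0.5 rad and contact force between the fingers and kit_knob above 0.5 N), for 0.1 s.
At the end, for the whole second after the job is handed in: The drawer is home (within 2.5 mm), the lid stands still at 60 degrees (54 to 66), held by the fingers at its knob (finger contact over 0.5 N, the knob between the fingers, within 35 mm of the tool point), through the last second (value of joint kit_drawer below 0.0025 m and value of joint kit_lid between 0.942 and 1.152 rad and velocity of joint kit_lid between -0.1 and 0.1 rad/s and contact force between the fingers and kit_knob above 0.5 N and distance between the grasp point and kit_knob_grip below 0.035 m); the arm keeps its last pose, push and grip.
It fails at once if the lid is raised while the drawer still stands out (value of joint kit_lid above 0.2 rad and value of joint kit_drawer above 0.006 m).
It fails at once if the lid drops (velocity of joint kit_lid below -2 rad/s).
It fails at once if the lid goes over backwards (value of joint kit_lid above 1.5 rad).
It fails at once if the bottle, pot or carton is pushed away or knocked over (distance of any of peroxide_bottle, ointment_pot, pad_carton from where it was at the start of the episode above 0.03 m or angle between any of peroxide_bottle, ointment_pot, pad_carton's own z axis and vertical above 0.4 rad).
It also fails if it takes over 51 s, if anything falls off the work surface, if the arm or the gripper's body presses on something with over 40 N, if the wrist force passes 120 N, or if a joint passes its speed limit or range.

### The arm

A 6-joint arm with a two-finger parallel gripper is mounted at the origin on a cart in front of the work surface, level with it; the furniture and walls round the work are solid. World frame = base frame: x ahead of the robot, y to its left, z up, the work surface at z = 0. Lengths are in m, angles in rad, forces in N, time in s.
With the tool pointing down it reaches from about 0.35 to 0.85 m from the base axis. Payload 8.1 kg.
Tool frame: the origin (TCP) lies between the finger pads, 19 mm behind the fingertips; this is the grasp point; x points along the fingers, y is the direction in which the jaws open and shut, and the axes are right-handed (so a half turn about x gives the same grasp; the last joint's range is limited). The gripper opens to 93 mm and grips with 3 to 60 N. Pads are 15 mm wide; open, the fingers measure 128 mm over their backs; the gripper's body (75 mm by 188 mm) begins 65 mm behind the grasp point.
Start: joints at [-1.199, 0.13, 1.488, -0, 1.523, -0.085], TCP at [0.265, -0.538, 0.237] pointing down, gripper open.
Joint ranges: [-2.96, 2.96], [-0.89, 2.26], [0.02, 2.5], [-1.34, 4.48], [0, 2.73], [-2.66, 2.66]. Speed limits (rad/s): [2.39, 2.39, 2.79, 3.14, 3.14, 3.14].

### API

Orientations are given as a unit quaternion [w, x, y, z].
In Python, from bench import readout, imaging, hand_in gives the robot as it stands.
- The arm moves only by the shell command python3 -m crank 'ROWS' [FORCE]. ROWS is JSON, a list of rows, each a list of 7 numbers: the turn, a rotation vector about the tool's x, y, z in degrees, then the shift along the tool's x, y, z in cm, then the finger opening in cm, from 0 to 9.3. In form: [[rx, ry, rz, x, y, z, fingers], ...]. A call has exactly 5 rows; each row shifts and turns the commanded pose from where the row before left it, along the tool's axes as they then stand; what a row does not reach is not made up. A row lasts 1/8 s, in which the tool goes at most 62.5 mm and 10.7 degrees, less where a joint would pass 70% of its speed; a pose out of reach is approached as far as the arm can. A call with a gripper value outside its range is refused whole. The fingers move at their own pace and stop on an object; FORCE is the grip in N (left out, the last holds). Time passes only in rows, so rows that do not move let the fingers close, or fill a call up. It gives the time, the measured TCP pose, the force and the opening at its end, in the units of the state.
- readout.state(): the state, without advancing time (a new reading comes with each control period).
- imaging.get_image(name): name is "scene" or "top" or "wrist"; returns a dict with "pixels" (420x560x3 uint8, red, green, blue), "camera_matrix" (3x3 intrinsics, pixels), "position" and "attitude" of the camera in the world. Camera axes: x right, y up, looking along -z (the intrinsics and any distortion apply to the point x, -y, -z); pixel columns grow to the right and rows downward; lengths in m; the calibration is good to about 2 mm. A picture is of the moment at which its call begins. There is no depth.
- hand_in(): hands the job in, once; it reports no verdict.
The state is a dict: "t": time; "joint_positions": joint angles; "joint_vel": joint speeds; "joint_efforts": joint torques, N m; "tcp_pos": TCP position; "ee_rot": TCP orientation; "force": force on the tool from outside, world axes, zero at the start; "ft_torque": the same for the moment, N m; "finger_gap": opening from 0.0 (shut) to 1.0 (fully open).
Only numpy, scipy, OpenCV 4.12 (cv2) and the standard library are available. Lean on these libraries where they do the work, as an engineer would, in place of code of your own. Each camera call takes 0.05 s, during which the arm holds its last target. There are 200 camera calls.

## Working session

There is one attempt and no reset: what is moved stays moved. The work goes in short steps, Python scripts to look and compute and a shell command to move; the robot and the scene stay as the last step left them, time stands still between calls to the robot, and variables do not carry over. Pictures are saved under pics/ and viewed, about 8 in all and at most 12, crops included, and the job is handed in when it is done.

```bash
ls; mkdir -p pics; python3 - <<'E'
from bench import readout, imaging
import cv2,pickle
print(readout.state())
for n in("scene","top"):
    d=imaging.get_image(n);pickle.dump(d,open(f"{n}0.pkl","wb"));cv2.imwrite(f"pics/{n}0.png",d["pixels"][...,::-1])
    print(n,d["camera_matrix"],d["position"],d["attitude"],[k for k in d])
E
```

```text
pics
{'t': 0.0, 'joint_positions': array([-1.19938556e+00,  1.31153943e-01,  1.48927536e+00,  1.40273533e-05,
        1.52298857e+00, -8.53519748e-02]), 'joint_vel': array([-0.00069764,  0.00162194,  0.00061175,  0.00111068, -0.00016448,
        0.00099679]), 'joint_efforts': array([ 2.32472106e-03, -5.59826875e+01, -4.91764104e+01,  7.71327596e-02,
        3.53299279e-02, -1.77747643e-04]), 'tcp_pos': array([ 0.264484  , -0.5379695 ,  0.23639388]), 'ee_rot': array([-0.1594501 , -0.68865883, -0.16072897,  0.68883299]), 'force': array([-0.03540957,  0.44827116,  0.26379208]), 'ft_torque': array([-0.00301815,  0.01619985,  0.05192846]), 'finger_gap': 1.0000251096311759}
scene [[478.71393985   0.         283.09593503]
 [  0.         478.71393985 205.35356652]
 [  0.           0.           1.        ]] [0.08252164 0.6710989  0.61696742] [-0.25071117 -0.156659    0.4821054   0.82472799] ['pixels', 'camera_matrix', 'position', 'attitude']
top [[453.46933663   0.         271.612652  ]
 [  0.         453.46933663 213.20224629]
 [  0.           0.           1.        ]] [ 0.41916625 -0.0948324   1.1206161 ] [-0.69410748 -0.06099512  0.05604006  0.71509014] ['pixels', 'camera_matrix', 'position', 'attitude']
```

View pics/top0.png

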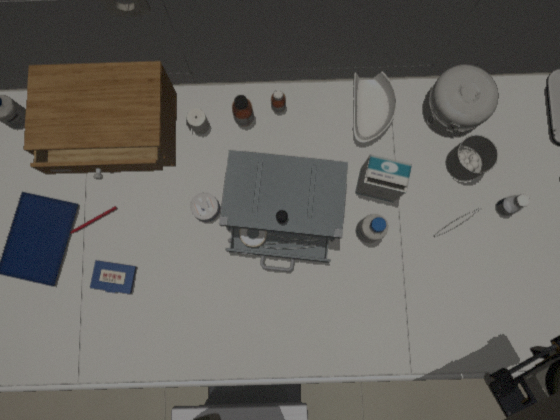

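View pics/scene0.png

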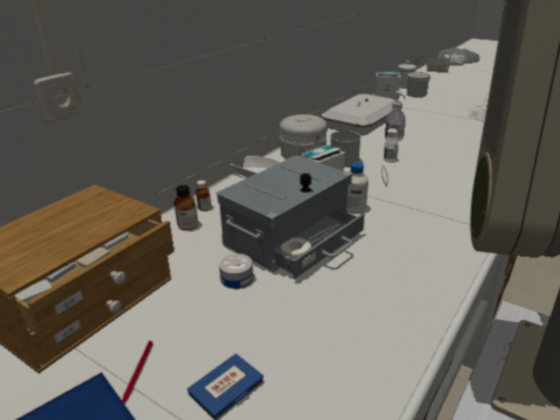

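The top view shows the lid with corners near (230,152), (348,158), (335,237) and (222,224), the knob at (282,216), and the handle bar at (278,268). The scene view shows the knob at (305,181).

```bash
cat > h.py <<'E'
import numpy as np,pickle,cv2
from scipy.spatial.transform import Rotation as R
def rot(q): return R.from_quat([q[1],q[2],q[3],q[0]])
def ray(d,uv):
    K=d["camera_matrix"]; v=np.array([(uv[0]-K[0,2])/K[0,0],-(uv[1]-K[1,2])/K[1,1],-1])
    return np.array(d["position"]),rot(d["attitude"]).apply(v)
def onz(d,uv,z):
    o,v=ray(d,uv); return o+v*(z-o[2])/v[2]
def tri(d1,u1,d2,u2):
    o1,v1=ray(d1,u1);o2,v2=ray(d2,u2)
    s=np.linalg.lstsq(np.c_[v1,-v2],o2-o1,rcond=None)[0]
    a,b=o1+s[0]*v1,o2+s[1]*v2
    return (a+b)/2,np.linalg.norm(a-b)
def proj(d,P):
    c=rot(d["attitude"]).inv().apply(np.array(P)-d["position"]);K=d["camera_matrix"]
    return K[0,0]*c[0]/-c[2]+K[0,2],K[1,1]*-c[1]/-c[2]+K[1,2]
def dark(d,x0,x1,y0,y1,t=30):
    m=(d["pixels"][y0:y1,x0:x1].max(2)<t).astype(np.uint8)
    n,l,s,c=cv2.connectedComponentsWithStats(m)
    i=1+np.argmax(s[1:,4]); return c[i]+[x0,y0],s[i]
E
python3 - <<'E'
from h import *
T=pickle.load(open("top0.pkl","rb"));S=pickle.load(open("scene0.pkl","rb"))
kt,a=dark(T,268,298,203,230);ks,b=dark(S,292,320,168,195)
print(kt,a,ks,b); print("knob",tri(T,kt,S,ks), onz(T,kt,.168))
p=T["pixels"]; hsv=cv2.cvtColor(p,cv2.COLOR_RGB2HSV)
# lid top colour sample
print(p[190,240],p[190,330],p[230,240],p[245,290],p[130,200])
s=p[180:205,235:250].reshape(-1,3).astype(float).mean(0)
m=(np.abs(p.astype(float)-s).max(2)<22).astype(np.uint8); m[:140]=0;m[245:]=0;m[:,:210]=0;m[:,355:]=0
m=cv2.morphologyEx(m,cv2.MORPH_CLOSE,np.ones((9,9)));m=cv2.morphologyEx(m,cv2.MORPH_OPEN,np.ones((9,9)))
c=max(cv2.findContours(m,0,2)[0],key=cv2.contourArea)
r=cv2.minAreaRect(c);q=cv2.boxPoints(r);print(r)
P=np.array([onz(T,u,.142) for u in q]);print(P)
for i in range(4):
    e=P[(i+1)%4]-P[i];print(np.linalg.norm(e),np.degrees(np.arctan2(e[1],e[0])))
o=cv2.resize(p[140:290,205:360][...,::-1],None,fx=4,fy=4,interpolation=2)
cv2.polylines(o,[((q-[205,140])*4).astype(int)],True,(0,0,255))
cv2.imwrite("pics/crop1.png",np.clip(o.astype(int)*2,0,255).astype(np.uint8))
E
```

```text
[282.04 219.72] [10 13  9  7 25] [305.13533835 182.07518797] [  9   6  10  18 133]
knob (array([ 0.56695982, -0.11120119,  0.16148011]), np.float64(0.004743896103326293)) [ 0.56385391 -0.11219535  0.168     ]
[90 94 92] [91 94 94] [81 80 73] [87 92 92] [67 65 60]
((279.65167236328125, 201.33197021484375), (130.2809295654297, 93.9760971069336), 5.19442892074585)
[[ 0.52319366  0.0438732   0.142     ]
 [ 0.73334502  0.023339    0.142     ]
 [ 0.69679427 -0.26563261  0.142     ]
 [ 0.48934137 -0.23548757  0.142     ]]
0.211152193549887 -5.580740387049573
0.2912740145123954 -97.20881172425926
0.20963164687608493 171.7321989556432
0.2814043645406445 83.09071801738385
```

View pics/crop1.png

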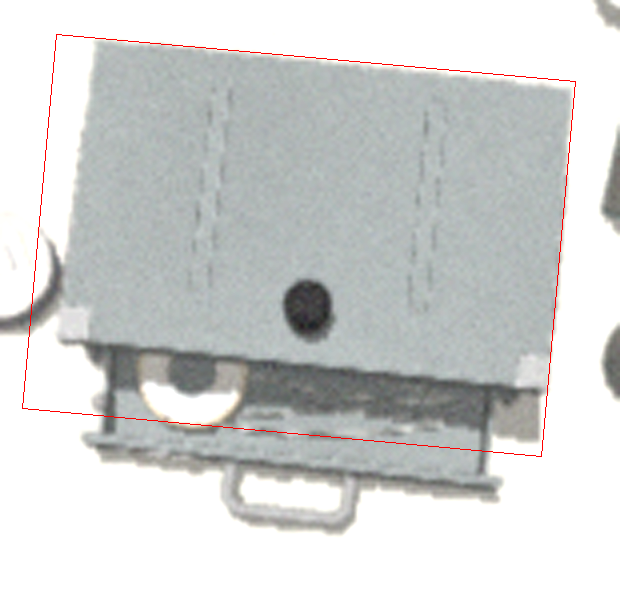

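The crop shows the lid corners at crop (97,40), (573,88), (545,387), (62,341), the knob at (307,305), and the handle bar's centreline from (240,512) to (340,522).

```bash
python3 - <<'E'
from h import *
T=pickle.load(open("top0.pkl","rb"));S=pickle.load(open("scene0.pkl","rb"))
f=lambda x,y:(x/4+205-.4,y/4+140-.4)
C=[onz(T,f(*c),.142) for c in((97,40),(573,88),(545,387),(62,341))]
for i in range(4):
    e=C[(i+1)%4]-C[i];print(np.linalg.norm(e),np.degrees(np.arctan2(e[1],e[0])))
cen=sum(C)/4
k=onz(T,f(307,305),.175);k2,er=tri(T,f(307,305),S,(305.1,181.5));print("lid centre",cen,"knob",k,k2,er)
h=[onz(T,f(*c),.0345) for c in((240,512),(340,522))]
e=h[0]-h[1];yaw=np.degrees(np.arctan2(e[1],e[0]))-90
hm=(h[0]+h[1])/2
print("handle",hm,yaw)
for y in(5,6,7,8,9):
    pass
fe=C[3]-C[2];be=C[0]-C[1]
yaw=np.mean([np.degrees(np.arctan2(v[1],v[0]))-90 for v in(fe,be)]);print("yaw",yaw)
c,s=np.cos(np.radians(yaw)),np.sin(np.radians(yaw))
x=np.array([c,s,0]);y=np.array([-s,c,0])
print("box from lid(ctr x~0)",cen[:2],"from knob",(k+.058*x)[:2])
print("handle in box:",(hm-cen)@x,(hm-cen)@y,"knob in box",(k-cen)@x,(k-cen)@y)
for n,u in (("bottle",(378,226,.125)),("pot",(205,207,.041))): print(n,onz(T,u[:2],u[2]))
E
```

```text
0.26721185204273407 -97.79085993594443
0.16848085292008125 171.59945439719874
0.26360089233377787 82.78736980782195
0.1711413342987624 -7.177650696906332
lid centre [ 0.62817248 -0.11954396  0.142     ] knob [ 0.5710968  -0.11088249  0.175     ] [ 0.5718898  -0.11178365  0.16192777] 0.002920311006092064
handle [ 0.46631821 -0.0989854   0.0345    ] -7.35972441824218
yaw -7.5017450640612395
box from lid(ctr x~0) [ 0.62817248 -0.11954396] from knob [ 0.62860037 -0.11845476]
handle in box: -0.16315299278048023 -0.0007485140075692142 knob in box -0.05771796786470784 0.0011357449968589504
bottle [ 0.54989662 -0.32452342  0.125     ]
pot [0.61997637 0.07100632 0.041     ]
```

```bash
cat >> h.py <<'E'
B=np.array([.6283,-.119,0]);YAW=np.radians(-7.5)
Rb=R.from_euler('z',YAW)
def goal(bx,by,z,lean):  # box-frame TCP, lean deg (back towards robot)
    l=np.radians(lean); a=np.array([np.sin(l),0,-np.cos(l)]); y=np.array([0,1,0.])
    M=Rb.as_matrix()@np.c_[a,y,np.cross(a,y)]
    return B+Rb.apply([bx,by,z]),R.from_matrix(M)
def plan(*g):
    from bench import readout
    s=readout.state();p,o=goal(*g);cur=rot(s["ee_rot"])
    c=[(cur.inv()*o)]
    f=R.from_euler('x',180,degrees=True);c.append(cur.inv()*o*f)
    for i,r in enumerate(c):
        t=o if i==0 else o*f
        print("alt",i,"rot deg",np.degrees(r.as_rotvec()).round(2),"then shift cm (new axes)",(t.inv().apply(p-s["tcp_pos"])*100).round(2), "(old axes)",(cur.inv().apply(p-s["tcp_pos"])*100).round(2))
    print("t",s["t"],"box tcp",Rb.inv().apply(s["tcp_pos"]-B).round(4),"F box",Rb.inv().apply(s["force"]).round(2),"gap",round(s["finger_gap"]*93,1),"q",s["joint_positions"].round(2))
E
python3 -c "
from h import *
plan(-.205,0,.236,25);plan(-.205,0,.236,0)
print(rot([-0.1594501 , -0.68865883, -0.16072897,  0.68883299]).as_matrix().round(2))"
```

```text
alt 0 rot deg [-143.36   -9.74   31.81] then shift cm (new axes) [ 4.31 46.29  9.13] (old axes) [  0.11 -32.93 -34.07]
alt 1 rot deg [33.11 24.29  7.44] then shift cm (new axes) [  4.31 -46.29  -9.13] (old axes) [  0.11 -32.93 -34.07]
t 0.1 box tcp [-0.306  -0.4629  0.2365] F box [-0.33  0.22 -0.81] gap 93.1 q [-1.2   0.13  1.49  0.    1.52 -0.09]
alt 0 rot deg [-1.4633e+02 -1.2000e-01  2.0000e-02] then shift cm (new axes) [ 0.05 46.29 10.1 ] (old axes) [  0.11 -32.93 -34.07]
alt 1 rot deg [3.367e+01 2.000e-02 9.000e-02] then shift cm (new axes) [  0.05 -46.29 -10.1 ] (old axes) [  0.11 -32.93 -34.07]
t 0.1 box tcp [-0.306  -0.4629  0.2365] F box [-0.33  0.22 -0.81] gap 93.1 q [-1.2   0.13  1.49  0.    1.52 -0.09]
[[-0.    0.44 -0.9 ]
 [ 0.   -0.9  -0.44]
 [-1.   -0.   -0.  ]]
```

```bash
python3 -m crank '[[8.4,0,0,0,0,0,0],[8.4,0,0,0,0,0,0],[8.4,0,0,0,0,0,0],[8.4,0,0,0,0,0,0],[0,0,0,0,-4,-1,0]]' 10
python3 -m crank '[[0,0,0,0,-5,-1,0],[0,0,0,0,-5,-1,0],[0,0,0,0,-5,-1,0],[0,0,0,0,-5,-1,0],[0,0,0,0,-5,-1,0]]'
python3 -m crank '[[0,0,0,0,-5,-1,0],[0,0,0,0,-5,-1,0],[0,0,0,0,-5,-1,0],[0,8.5,0,0,0,0,0],[0,8.5,0,0,0,0,0]]'
python3 -m crank '[[0,8,0,0,0,0,0],[0,0,0,0,0,0,0],[0,0,0,0,0,0,0],[0,0,0,0,0,0,0],[0,0,0,0,0,0,0]]'
python3 -c "
from h import *
plan(-.205,0,.1,25)"
```

```text
t: 0.72
tcp_pos: [0.2788, -0.5007, 0.2365]
ee_rot: [0.048, -0.705, 0.047, 0.706]
force: [0.0, -0.0, 0.4]
finger_gap: 0.515
t: 1.35
tcp_pos: [0.3617, -0.257, 0.2371]
ee_rot: [0.046, -0.706, 0.046, 0.706]
force: [1.2, -0.9, -0.1]
finger_gap: 0.015
t: 1.98
tcp_pos: [0.4115, -0.1125, 0.237]
ee_rot: [-0.037, 0.803, -0.051, -0.593]
force: [-0.8, 0.6, 0.8]
finger_gap: 0.005
t: 2.6
tcp_pos: [0.4113, -0.1139, 0.2385]
ee_rot: [-0.035, 0.842, -0.055, -0.536]
force: [0.7, 0.1, 0.5]
finger_gap: 0.005
alt 0 rot deg [-1.799e+02 -3.000e-02 -2.000e-02] then shift cm (new axes) [13.01  2.33 -4.88] (old axes) [13.01 -2.33  4.88]
alt 1 rot deg [ 0.1  -0.01  0.02] then shift cm (new axes) [13.01 -2.33  4.88] (old axes) [13.01 -2.33  4.88]
t 2.6 box tcp [-0.2158 -0.0233  0.2385] F box [0.63 0.21 0.52] gap 0.5 q [-0.53 -0.88  2.32  0.17  1.3   1.15]
```

```bash
python3 -m crank '[[0,0,0,2.6,-0.5,1,0],[0,0,0,2.6,-0.5,1,0],[0,0,0,2.6,-0.5,1,0],[0,0,0,2.6,-0.5,1,0],[0,0,0,2.6,-0.3,0.9,0]]'
python3 -c "
from h import *
plan(-.198,0,.034,25)"
```

```text
t: 3.22
tcp_pos: [0.4284, -0.0931, 0.0999]
ee_rot: [-0.035, 0.841, -0.054, -0.538]
force: [0.2, -0.8, 0.9]
finger_gap: 0.006
alt 0 rot deg [-1.799e+02 -1.000e-01  3.700e-01] then shift cm (new axes) [ 6.12  0.04 -2.46] (old axes) [ 6.13 -0.04  2.43]
alt 1 rot deg [0.1  0.24 0.06] then shift cm (new axes) [ 6.12 -0.04  2.46] (old axes) [ 6.13 -0.04  2.43]
t 3.225 box tcp [-0.2016 -0.0004  0.0999] F box [ 0.27 -0.82  0.86] gap 0.5 q [-0.44 -0.73  2.5   0.15  0.97  1.2 ]
```

```bash
python3 -m crank '[[0,0,0,1.3,0,0.4,0],[0,0,0,1.3,0,0.4,0],[0,0,0,1.3,0,0.5,0],[0,0,0,1.2,0,0.5,0],[0,0,0,1.2,0,0.5,0]]'
cat > snap.py <<'E'
import sys;from h import *;from bench import imaging
for n in sys.argv[2:]:
    d=imaging.get_image(n);pickle.dump(d,open(f"{n}{sys.argv[1]}.pkl","wb"));cv2.imwrite(f"pics/{n}{sys.argv[1]}.png",np.clip(d["pixels"][...,::-1].astype(int)*2,0,255).astype(np.uint8))
E
python3 -c "
from h import *
plan(-.176,0,.034,25)"; python3 snap.py 1 top scene; python3 -c "
import cv2,numpy as np
a=cv2.imread('pics/top1.png')[150:300,200:360];b=cv2.imread('pics/scene1.png')[140:290,210:400]
a=cv2.resize(a,None,fx=2.4,fy=2.4);b=cv2.resize(b,(456,360));cv2.imwrite('pics/m1.png',np.hstack([a,b])[:, :800])"
```

```text
t: 3.85
tcp_pos: [0.4419, -0.0962, 0.0355]
ee_rot: [-0.035, 0.838, -0.054, -0.541]
force: [-0.4, 0.7, 1.0]
finger_gap: 0.003
alt 0 rot deg [-179.9    -0.2     1.14] then shift cm (new axes) [0.63 0.17 1.  ] (old axes) [ 0.62 -0.17 -1.01]
alt 1 rot deg [0.09 0.73 0.13] then shift cm (new axes) [ 0.63 -0.17 -1.  ] (old axes) [ 0.62 -0.17 -1.01]
t 3.85 box tcp [-0.1878 -0.0017  0.0355] F box [-0.44  0.64  1.  ] gap 0.2 q [-0.43 -0.51  2.5   0.18  0.76  1.17]
```

View pics/m1.png

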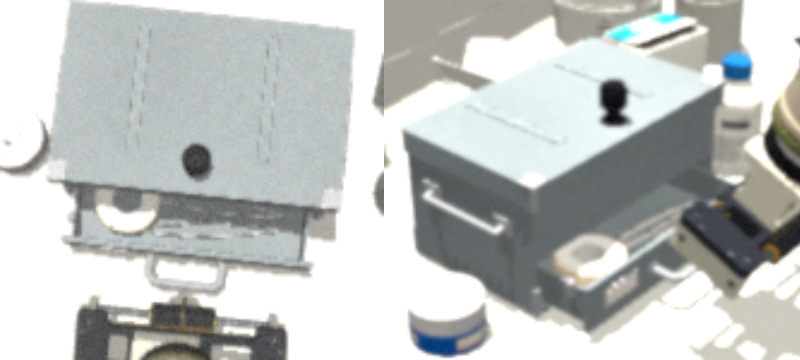

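The closed fingers stand in front of the bow handle, centred on it and clear of the lid. Pushing next.

```bash
python3 -m crank '[[0,0,0,0.42,0,-0.91,0],[0,0,0,0.42,0,-0.91,0],[0,0,0,0.42,0,-0.91,0],[0,0,0,0.42,0,-0.91,0],[0,0,0,0.42,0,-0.91,0]]'
python3 -c "
from h import *
plan(-.117,0,.034,25)"
python3 -m crank '[[0,0,0,0.21,0,-0.45,0],[0,0,0,0.17,0,-0.36,0],[0,0,0,0.13,0,-0.27,0],[0,0,0,0.13,0,-0.27,0],[0,0,0,0.08,0,-0.18,0]]'
python3 -c "
from h import *
plan(-.117,0,.034,25)"
```

```text
t: 4.58
tcp_pos: [0.4918, -0.1027, 0.0356]
ee_rot: [-0.035, 0.838, -0.054, -0.541]
force: [-1.3, -0.1, -0.2]
finger_gap: 0.004
alt 0 rot deg [-179.91   -0.19    1.12] then shift cm (new axes) [1.01 0.16 1.79] (old axes) [ 0.99 -0.16 -1.8 ]
alt 1 rot deg [0.08 0.71 0.12] then shift cm (new axes) [ 1.01 -0.16 -1.79] (old axes) [ 0.99 -0.16 -1.8 ]
t 4.575 box tcp [-0.1375 -0.0016  0.0356] F box [-1.29 -0.27 -0.21] gap 0.4 q [-0.38 -0.31  2.35  0.16  0.69  1.21]
t: 5.2
tcp_pos: [0.5076, -0.1046, 0.0346]
ee_rot: [-0.036, 0.838, -0.054, -0.542]
force: [-6.4, 0.5, 1.2]
finger_gap: 0.006
alt 0 rot deg [-179.92   -0.21    1.22] then shift cm (new axes) [0.25 0.15 0.39] (old axes) [ 0.25 -0.15 -0.39]
alt 1 rot deg [0.07 0.78 0.13] then shift cm (new axes) [ 0.25 -0.15 -0.39] (old axes) [ 0.25 -0.15 -0.39]
t 5.2 box tcp [-0.1216 -0.0015  0.0346] F box [-6.38 -0.31  1.21] gap 0.6 q [-0.37 -0.25  2.31  0.16  0.68  1.22]
```

```bash
python3 -m crank '[[0,0,0,0.04,0,-0.09,0],[0,0,0,0.04,0,-0.09,0],[0,0,0,0.04,0,-0.09,0],[0,0,0,0.04,0,-0.09,0],[0,0,0,0,0,0,0]]'
python3 -c "
from h import *
plan(-.117,0,.034,25)"
```

```text
t: 5.82
tcp_pos: [0.5088, -0.1043, 0.0324]
ee_rot: [-0.036, 0.836, -0.053, -0.544]
force: [-14.5, 0.8, 2.3]
finger_gap: 0.004
alt 0 rot deg [-179.92   -0.31    1.74] then shift cm (new axes) [-0.    0.1   0.38] (old axes) [-0.01 -0.1  -0.38]
alt 1 rot deg [0.07 1.11 0.2 ] then shift cm (new axes) [-0.   -0.1  -0.38] (old axes) [-0.01 -0.1  -0.38]
t 5.825 box tcp [-0.1204 -0.001   0.0324] F box [-14.45  -1.05   2.26] gap 0.3 q [-0.37 -0.24  2.3   0.16  0.68  1.23]
```

```bash
python3 -m crank '[[0,0,0,0.04,0,-0.09,0],[0,0,0,0.04,0,-0.09,0],[0,0,0,0,0,0,0],[0,0,0,0,0,0,0],[0,0,0,0,0,0,0]]'
python3 -m crank '[[0,0,0,-0.2,0,0.5,0],[0,0,0,-0.4,0,0.9,0],[0,0,0,-0.6,0,1.4,0],[0,0,0,-0.6,0,1.3,0],[0,0,0,0,0,0,0]]'
python3 -c "
from h import *
plan(-.16,0,.034,25)"; python3 snap.py 2 top scene; python3 -c "
import cv2,numpy as np
a=cv2.imread('pics/top2.png')[150:300,200:360];b=cv2.imread('pics/scene2.png')[140:290,210:400]
a=cv2.resize(a,None,fx=2.4,fy=2.4);b=cv2.resize(b,(456,360));cv2.imwrite('pics/m2.png',np.hstack([a,b])[:, :800])"
```

```text
t: 6.45
tcp_pos: [0.5094, -0.1041, 0.0312]
ee_rot: [-0.036, 0.836, -0.053, -0.545]
force: [-18.7, 1.3, 2.9]
finger_gap: 0.002
t: 7.08
tcp_pos: [0.4692, -0.0999, 0.035]
ee_rot: [-0.035, 0.839, -0.054, -0.541]
force: [0.6, 0.8, -0.2]
finger_gap: 0.006
alt 0 rot deg [-1.7994e+02 -1.4000e-01  9.9000e-01] then shift cm (new axes) [ 0.1   0.18 -0.02] (old axes) [ 0.1  -0.18  0.02]
alt 1 rot deg [0.06 0.63 0.09] then shift cm (new axes) [ 0.1  -0.18  0.02] (old axes) [ 0.1  -0.18  0.02]
t 7.075 box tcp [-0.1603 -0.0018  0.035 ] F box [ 0.46  0.89 -0.24] gap 0.6 q [-0.4  -0.4   2.42  0.17  0.72  1.19]
```

View pics/m2.png

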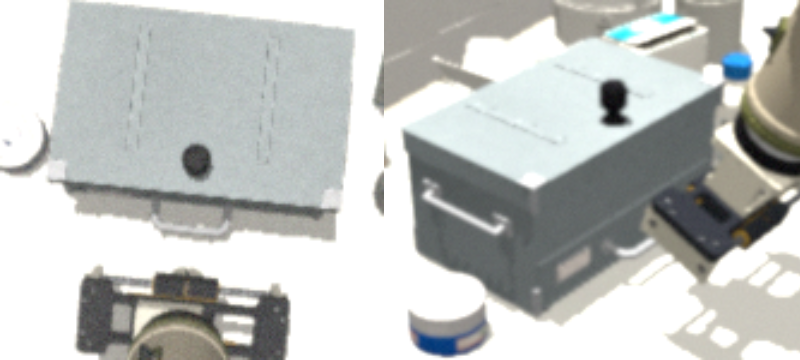

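The drawer front is flush and stayed home after I backed off. Next I'll go upright, rise, open, and move over the knob.

```bash
python3 -c "
from h import *
T=pickle.load(open('top2.pkl','rb'));p=onz(T,(200+190/2.4,150+231/2.4),.0345);print('bar box',Rb.inv().apply(p-B))"
python3 -m crank '[[0,-8.5,0,0,0,0,6],[0,-8.5,0,0,0,0,6],[0,-8,0,0,0,0,6],[0,0,0,-5,0,0,6],[0,0,0,-5,0,0,6]]'
python3 -m crank '[[0,0,0,-5,0,0,6],[0,0,0,-5,0,0,6],[0,0,0,-2.5,0,0,6],[0,0,0,0,0,0,6],[0,0,0,0,0,0,6]]'
python3 -c "
from h import *
plan(-.058,0.0,.170,0)"; python3 snap.py 3 wrist
```

```text
bar box [-0.10911339 -0.00088008  0.0345    ]
t: 7.8
tcp_pos: [0.4705, -0.0997, 0.1332]
ee_rot: [0.047, -0.699, 0.044, 0.712]
force: [1.3, -0.2, 0.7]
finger_gap: 0.496
t: 8.43
tcp_pos: [0.4719, -0.1003, 0.258]
ee_rot: [0.046, -0.701, 0.045, 0.711]
force: [0.2, 0.5, -0.8]
finger_gap: 0.645
alt 0 rot deg [-1.7988e+02 -1.5000e-01  1.2600e+00] then shift cm (new axes) [8.8  0.19 9.95] (old axes) [  8.66  -0.15 -10.08]
alt 1 rot deg [0.12 0.8  0.1 ] then shift cm (new axes) [ 8.8  -0.19 -9.95] (old axes) [  8.66  -0.15 -10.08]
t 8.425 box tcp [-0.1575 -0.0019  0.258 ] F box [ 0.09  0.54 -0.85] gap 60.0 q [-0.32 -0.19  1.76 -0.    1.58  1.38]
```

View pics/wrist3.png

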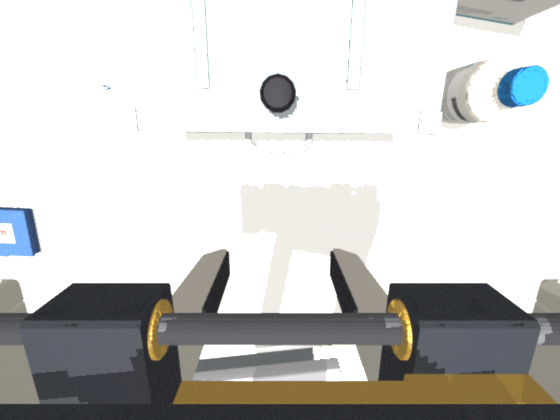

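The wrist view shows the knob at (278,93), about mid-way between the fingers in y (they stand near columns 222 and 340).

```bash
python3 -c "
from h import *
d=pickle.load(open('wrist3.pkl','rb'))
for z in (.168,.18): print('knob box',Rb.inv().apply(onz(d,(278,93),z)-B))"
python3 -m crank '[[0,0.8,0,0,0,-2,6],[0,0,0,0,0,-2,6],[0,0,0,0,0,-2,6],[0,0,0,0,0,-2,6],[0,0,0,0,-0.1,-2,6]]'
python3 -c "
from h import *
plan(-.058,0.0,.170,0)"
```

```text
knob box [-0.05743713 -0.00077219  0.168     ]
knob box [-0.05848967 -0.00085113  0.18      ]
t: 9.1
tcp_pos: [0.5712, -0.1122, 0.2569]
ee_rot: [0.046, -0.705, 0.045, 0.706]
force: [-0.2, 0.1, -0.1]
finger_gap: 0.645
alt 0 rot deg [-1.799e+02 -1.700e-01  1.600e-01] then shift cm (new axes) [ 8.69  0.07 -0.05] (old axes) [ 8.69 -0.05  0.03]
alt 1 rot deg [0.1  0.1  0.11] then shift cm (new axes) [ 8.69 -0.07  0.05] (old axes) [ 8.69 -0.05  0.03]
t 9.1 box tcp [-0.0575 -0.0007  0.2569] F box [-0.22  0.1  -0.1 ] gap 60.0 q [-0.28  0.08  1.51  0.    1.56  1.42]
```

```bash
python3 -m crank '[[0,0,0,3,0,0,6],[0,0,0,3,0,0,6],[0,0,0,1.7,0,0,6],[0,0,0,1,0,0,6],[0,0,0,0,0,0,6]]'
python3 -m crank '[[0,0,0,0,0,0,1],[0,0,0,0,0,0,1],[0,0,0,0,0,0,1],[0,0,0,0,0,0,1],[0,0,0,0,0,0,1]]' 25
python3 -m crank '[[0,0,0,0,0,0,1],[0,0,0,0,0,0,1],[0,0,0,0,0,0,1],[0,0,0,0,0,0,1],[0,0,0,0,0,0,1]]'
python3 -c "
from h import *
plan(-.058,0.0,.170,0)
r=np.hypot(.142,.038);a0=np.arctan2(.038,-.142)
prev=None
for d in range(0,61,4):
    a=a0-np.radians(d);p=np.array([.084+r*np.cos(a),.130+r*np.sin(a)])
    if prev is not None: print(d,p.round(4),'tool x cm',round(-(p-prev)[1]*100,2),'tool z cm',round(-(p-prev)[0]*100,2))
    prev=p"
```

```text
t: 9.72
tcp_pos: [0.5711, -0.1121, 0.1717]
ee_rot: [-0.046, 0.706, -0.045, -0.705]
force: [-0.2, 0.4, 0.5]
finger_gap: 0.644
t: 10.35
tcp_pos: [0.5717, -0.1117, 0.1727]
ee_rot: [-0.046, 0.706, -0.045, -0.705]
force: [0.3, 3.7, 2.9]
finger_gap: 0.27
t: 10.98
tcp_pos: [0.5717, -0.1117, 0.1726]
ee_rot: [-0.046, 0.706, -0.045, -0.705]
force: [0.6, 5.2, 3.7]
finger_gap: 0.266
alt 0 rot deg [-179.87   -0.2    -0.18] then shift cm (new axes) [ 0.26  0.01 -0.1 ] (old axes) [ 0.26 -0.01  0.1 ]
alt 1 rot deg [ 0.13 -0.11  0.13] then shift cm (new axes) [ 0.26 -0.01  0.1 ] (old axes) [ 0.26 -0.01  0.1 ]
t 10.975 box tcp [-5.700e-02 -1.000e-04  1.726e-01] F box [-0.09  5.22  3.72] gap 24.8 q [-0.28  0.12  1.62  0.    1.4   1.42]
4 [-0.055   0.1778] tool x cm -0.98 tool z cm -0.3
8 [-0.0513  0.1874] tool x cm -0.96 tool z cm -0.37
12 [-0.047   0.1967] tool x cm -0.93 tool z cm -0.43
16 [-0.042   0.2057] tool x cm -0.9 tool z cm -0.5
20 [-0.0364  0.2143] tool x cm -0.86 tool z cm -0.56
24 [-0.0303  0.2225] tool x cm -0.82 tool z cm -0.62
28 [-0.0235  0.2302] tool x cm -0.77 tool z cm -0.67
32 [-0.0163  0.2375] tool x cm -0.73 tool z cm -0.73
36 [-0.0085  0.2442] tool x cm -0.67 tool z cm -0.77
40 [-0.0004  0.2504] tool x cm -0.62 tool z cm -0.82
44 [0.0083 0.256 ] tool x cm -0.56 tool z cm -0.86
48 [0.0172 0.261 ] tool x cm -0.5 tool z cm -0.9
52 [0.0265 0.2653] tool x cm -0.43 tool z cm -0.93
56 [0.0361 0.269 ] tool x cm -0.37 tool z cm -0.96
60 [0.0459 0.272 ] tool x cm -0.3 tool z cm -0.98
```

```bash
python3 -m crank '[[0,0,0,0,0,0,5],[0,0,0,0,0,0,5],[0,0,0,0.2,0,0,5],[0,0,0,0.15,0,0,5],[0,0,0,0,0,0,5]]'
python3 -m crank '[[0,0,0,0,0,0,1],[0,0,0,0,0,0,1],[0,0,0,0,0,0,1],[0,0,0,0,0,0,1],[0,0,0,0,0,0,1]]' 25
python3 -c "
from h import *
plan(-.058,0.0,.168,0)"
```

```text
t: 11.6
tcp_pos: [0.5713, -0.1122, 0.1684]
ee_rot: [-0.046, 0.706, -0.045, -0.705]
force: [-1.4, 1.3, 0.5]
finger_gap: 0.535
t: 12.22
tcp_pos: [0.5716, -0.1117, 0.1688]
ee_rot: [-0.046, 0.706, -0.045, -0.705]
force: [-0.2, 5.2, 0.7]
finger_gap: 0.274
alt 0 rot deg [-1.7987e+02 -2.0000e-01 -1.3000e-01] then shift cm (new axes) [ 0.08  0.01 -0.08] (old axes) [ 0.08 -0.01  0.08]
alt 1 rot deg [ 0.13 -0.08  0.13] then shift cm (new axes) [ 0.08 -0.01  0.08] (old axes) [ 0.08 -0.01  0.08]
t 12.225 box tcp [-5.720e-02 -1.000e-04  1.688e-01] F box [-0.87  5.14  0.7 ] gap 25.5 q [-0.28  0.12  1.62  0.    1.39  1.42]
```

```bash
python3 -m crank '[[0,0,0,-0.49,0,-0.15,1],[0,0,0,-0.49,0,-0.15,1],[0,0,0,-0.48,0,-0.18,1],[0,0,0,-0.48,0,-0.18,1],[0,0,0,0,0,0,1]]'
python3 -c "
from h import *
plan(-.0513,0.0,.1874,0)"
```

```text
t: 12.85
tcp_pos: [0.5779, -0.1125, 0.1877]
ee_rot: [-0.046, 0.706, -0.045, -0.705]
force: [3.0, 4.4, -4.9]
finger_gap: 0.268
alt 0 rot deg [-1.7987e+02 -2.0000e-01 -5.0000e-02] then shift cm (new axes) [ 0.03  0.02 -0.05] (old axes) [ 0.03 -0.02  0.05]
alt 1 rot deg [ 0.13 -0.03  0.13] then shift cm (new axes) [ 0.03 -0.02  0.05] (old axes) [ 0.03 -0.02  0.05]
t 12.85 box tcp [-0.0508 -0.0002  0.1877] F box [ 2.36  4.71 -4.92] gap 24.9 q [-0.28  0.13  1.58  0.    1.43  1.42]
```

```bash
python3 -m crank '[[0,0,0,-0.47,0,-0.21,1],[0,0,0,-0.46,0,-0.22,1],[0,0,0,-0.45,0,-0.25,1],[0,0,0,-0.45,0,-0.25,1],[0,0,0,0,0,0,1]]' 35
python3 -m crank '[[0,0,0,-0.43,0,-0.28,1],[0,0,0,-0.43,0,-0.28,1],[0,0,0,-0.41,0,-0.31,1],[0,0,0,-0.41,0,-0.31,1],[0,0,0,0,0,0,1]]'
python3 -c "
from h import *
plan(-.0303,0.0,.2225,0)"; python3 snap.py 4 scene
```

```text
t: 13.48
tcp_pos: [0.587, -0.1138, 0.2062]
ee_rot: [-0.046, 0.706, -0.045, -0.705]
force: [1.2, 5.0, -5.4]
finger_gap: 0.267
t: 14.1
tcp_pos: [0.5987, -0.1154, 0.2232]
ee_rot: [-0.046, 0.706, -0.045, -0.705]
force: [-0.7, 5.5, -5.0]
finger_gap: 0.267
alt 0 rot deg [-1.7988e+02 -1.9000e-01 -3.0000e-02] then shift cm (new axes) [ 0.07  0.03 -0.05] (old axes) [ 0.07 -0.03  0.05]
alt 1 rot deg [ 0.12 -0.02  0.12] then shift cm (new axes) [ 0.07 -0.03  0.05] (old axes) [ 0.07 -0.03  0.05]
t 14.1 box tcp [-0.0298 -0.0003  0.2232] F box [-1.43  5.33 -5.04] gap 24.9 q [-0.28  0.16  1.48  0.    1.5   1.42]
```

View pics/scene4.png

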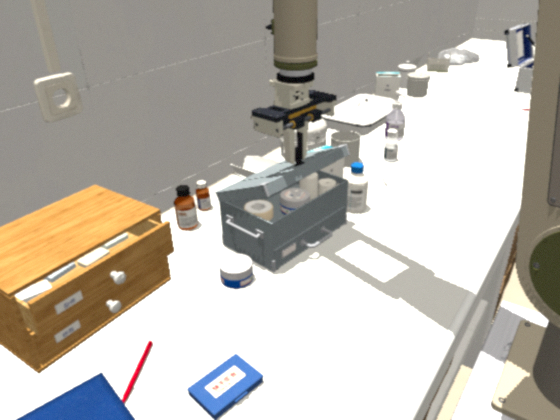

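The lid is following in the grip at about 24°, and the drawer is still home.

```bash
python3 -m crank '[[0,0,0,-0.38,0,-0.33,1],[0,0,0,-0.38,0,-0.33,1],[0,0,0,-0.36,0,-0.36,1],[0,0,0,-0.36,0,-0.36,1],[0,0,0,0,0,0,1]]'
python3 -m crank '[[0,0,0,-0.33,0,-0.38,1],[0,0,0,-0.33,0,-0.38,1],[0,0,0,-0.31,0,-0.41,1],[0,0,0,-0.31,0,-0.41,1],[0,0,0,0,0,0,1]]'
python3 -c "
from h import *
plan(-.0004,0.0,.2504,0)"
python3 -m crank '[[0,0,0,-0.28,0,-0.43,1],[0,0,0,-0.28,0,-0.43,1],[0,0,0,-0.25,0,-0.45,1],[0,0,0,-0.25,0,-0.45,1],[0,0,0,0,0,0,1]]'
python3 -m crank '[[0,0,0,-0.21,0,-0.46,1],[0,0,0,-0.21,0,-0.46,1],[0,0,0,-0.18,0,-0.48,1],[0,0,0,-0.18,0,-0.48,1],[0,0,0,0,0,0,1]]'
python3 -c "
from h import *
plan(.0459,0.0,.272,0)"
```

```text
t: 14.78
tcp_pos: [0.6123, -0.1173, 0.238]
ee_rot: [-0.046, 0.706, -0.045, -0.706]
force: [-0.6, 5.9, -4.2]
finger_gap: 0.267
t: 15.4
tcp_pos: [0.628, -0.1195, 0.2509]
ee_rot: [-0.046, 0.706, -0.045, -0.705]
force: [-1.6, 5.4, -1.8]
finger_gap: 0.27
alt 0 rot deg [-1.7988e+02 -1.5000e-01 -4.0000e-02] then shift cm (new axes) [ 0.05  0.05 -0.02] (old axes) [ 0.05 -0.05  0.02]
alt 1 rot deg [ 0.12 -0.03  0.1 ] then shift cm (new axes) [ 0.05 -0.05  0.02] (old axes) [ 0.05 -0.05  0.02]
t 15.4 box tcp [-2.000e-04 -5.000e-04  2.509e-01] F box [-2.3   5.1  -1.77] gap 25.2 q [-0.27  0.23  1.35  0.    1.56  1.43]
t: 16.02
tcp_pos: [0.6455, -0.1219, 0.2616]
ee_rot: [-0.046, 0.706, -0.045, -0.705]
force: [-1.8, 5.0, -2.4]
finger_gap: 0.268
t: 16.65
tcp_pos: [0.6644, -0.1245, 0.2698]
ee_rot: [-0.046, 0.706, -0.045, -0.705]
force: [-2.0, 3.7, -0.1]
finger_gap: 0.265
alt 0 rot deg [-1.7989e+02 -1.1000e-01 -1.6000e-01] then shift cm (new axes) [-0.22  0.07  0.94] (old axes) [-0.22 -0.07 -0.94]
alt 1 rot deg [ 0.11 -0.1   0.07] then shift cm (new axes) [-0.22 -0.07 -0.94] (old axes) [-0.22 -0.07 -0.94]
t 16.65 box tcp [ 0.0365 -0.0007  0.2698] F box [-2.42  3.37 -0.1 ] gap 24.6 q [-0.26  0.33  1.21  0.    1.61  1.44]
```

```bash
python3 -m crank '[[0,0,0,-0.12,0,-0.48,1],[0,0,0,-0.11,0,-0.46,1],[0,0,0,0,0,0,1],[0,0,0,0,0,0,1],[0,0,0,0,0,0,1]]'
python3 -c "
from h import *
plan(.0459,0.0,.272,0)"; python3 snap.py 5 scene top; python3 - <<'E'
from h import *
d=pickle.load(open("scene5.pkl","rb"));x0,y0=190,110
im=cv2.imread("pics/scene5.png")[110:260,190:390];im=cv2.resize(im,(800,600),interpolation=2)
for ang,col in((54,(255,0,0)),(60,(0,0,255)),(66,(0,255,0))):
    a=np.radians(ang);pts=[]
    for y in(.132,-.132):
        # lid front top edge: 170 out from hinge, 12 above
        u=np.array([-np.cos(a),np.sin(a)]);n=np.array([np.sin(a),np.cos(a)])
        e=np.array([.084,.130])+.170*u+.012*n
        p=proj(d,B+Rb.apply([e[0],y,e[1]]));pts.append([(p[0]-x0)*4,(p[1]-y0)*4])
    cv2.line(im,*[tuple(map(int,q)) for q in pts],col,1)
cv2.imwrite("pics/m5.png",im)
E
```

```text
t: 17.27
tcp_pos: [0.6735, -0.1257, 0.2726]
ee_rot: [-0.046, 0.707, -0.045, -0.705]
force: [-2.6, 4.4, 4.3]
finger_gap: 0.267
alt 0 rot deg [-1.7989e+02 -1.0000e-01 -2.2000e-01] then shift cm (new axes) [0.06 0.08 0.02] (old axes) [ 0.06 -0.07 -0.02]
alt 1 rot deg [ 0.11 -0.14  0.06] then shift cm (new axes) [ 0.06 -0.08 -0.02] (old axes) [ 0.06 -0.07 -0.02]
t 17.275 box tcp [ 0.0457 -0.0008  0.2726] F box [-3.12  4.04  4.34] gap 24.9 q [-0.26  0.35  1.17  0.    1.62  1.44]
```

View pics/m5.png

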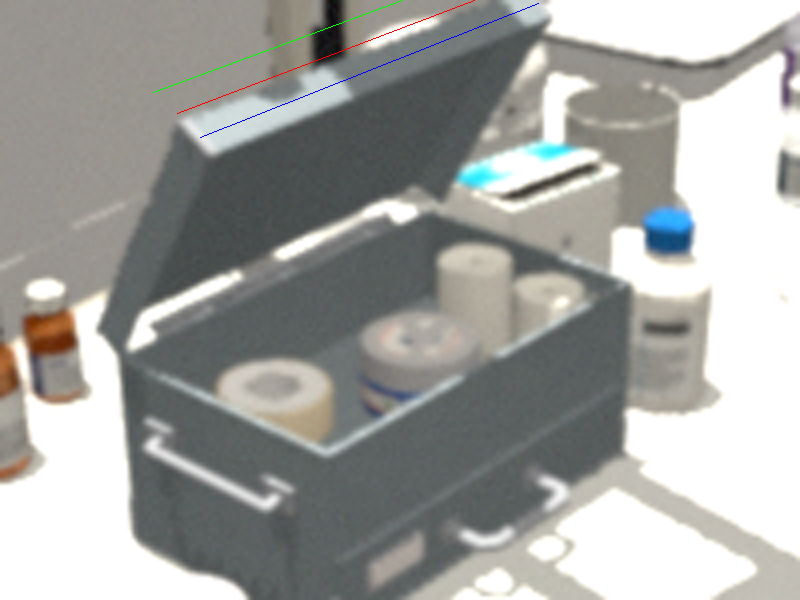

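The lid's top front corner, at crop (183,120), lies close to the 60° line (start (178,113)), between it and the 54° line at roughly 58.5°. I'll check that it stays still, then hand in.

```bash
python3 -m crank '[[0,0,0,0,0,0,1],[0,0,0,0,0,0,1],[0,0,0,0,0,0,1],[0,0,0,0,0,0,1],[0,0,0,0,0,0,1]]'
python3 -c "
from bench import hand_in
from h import *
plan(.0459,0,.272,0);print(hand_in())"
```

```text
t: 18.0
tcp_pos: [0.6735, -0.1257, 0.2726]
ee_rot: [-0.046, 0.707, -0.045, -0.705]
force: [-2.9, 3.8, 3.4]
finger_gap: 0.264
alt 0 rot deg [-1.7989e+02 -1.0000e-01 -2.2000e-01] then shift cm (new axes) [0.06 0.07 0.02] (old axes) [ 0.06 -0.07 -0.02]
alt 1 rot deg [ 0.11 -0.14  0.07] then shift cm (new axes) [ 0.06 -0.07 -0.02] (old axes) [ 0.06 -0.07 -0.02]
t 18.0 box tcp [ 0.0457 -0.0007  0.2726] F box [-3.4   3.43  3.41] gap 24.5 q [-0.26  0.35  1.17  0.    1.62  1.44]
the job is handed in; nothing more can be done
None
```

I pushed the drawer home past its catch and raised the lid by its knob to about 60°. I handed in at 18.0 s, still gripping the knob at a set 35 N.

- **Drawer:** the push rose to about 19 N against the stop. The drawer stayed flush after I backed off. The handle bar measured at box x = -109 mm, against -108 mm expected when home, which is within camera error.
- **Lid:** the tool point is within 1 mm of where the knob should be at 60°. The scene image read slightly lower, roughly 58.5°; both are inside the 54–66° limits. The tool pose did not change over the last 0.6 s.
- **Grip:** the finger opening was 24.5 mm on the 26 mm knob. My first pinch sat about 4 mm high, so I opened and re-gripped lower before lifting. A steady force of 3–5 N across the jaws remained throughout.
- **Bottle, pot and carton:** the arm stayed clear of all three. The last picture viewed shows the bottle and carton standing beside the box. The pot was outside that crop; it was last seen upright, apparently where it started, with the lid at about 24°.

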